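# Hang the wide bar rest on its two hooks

## Task

Put the wide bar rest away: pick it up and lower its top bar into both hooks of the rack so that it lies at the bottom of the two of them, hold it there a moment to be sure that both have it, and only then let go and leave it hanging. Leave the narrow bar rest where it stands.

Things in the scene. Friction and masses are not known exactly. Their poses are not given: they have to be found in the camera images.
- wide_rest: The wide bar rest: small trestle of bare steel rod, 80 mm tall, on its feet. Level round top bar 230 mm long, 12 mm thick, axis 74 mm above the feet; inverted-V legs at its ends (inner faces 212 mm apart, feet 80 mm apart); nothing else under the bar. About 0.5 kg. Origin: middle of the bar's axis; y along the bar, z up. Grip the free middle from above, across the bar.
- left_hook: Left (+y) of a fixed rack's two upturned hooks of 10 mm dark bar, 150 mm apart, open above, tips towards the robot. Origin: axis of a 12 mm bar lying at its bottom, 175 mm above the bench; x from tip to rail, y from right hook to left, z up. Gap at the top 45 mm; tip rises 30 mm above origin; rail face 72 mm behind it, rail top 40 mm above it. Nothing between the hooks; the rest's legs pass outside them.
- right_hook: Right (-y) hook of the same rack, alike in every way, origin and axes at the same place in the hook; both origins are at one height, 150 mm apart.
- narrow_rest: The narrow bar rest, to be left alone: same build, height and origin as the wide one, but its bar is only 110 mm long, too short for the hooks.

How it is judged (in metres and radians):
On the way:
1. the wide rest's bar lies at the bottom of both hooks while the gripper still holds it (x of wide_rest in the frame of left_hook between -0.015 and 0.015 m and z of wide_rest in the frame of left_hook between -0.008 and 0.008 m and y of wide_rest in the frame of left_hook between -0.105 and -0.045 m and angle between the y axis of wide_rest and the y axis of left_hook, either way round below 0.1 rad and contact force between the fingers and wide_rest above 1 N), for 0.2 s.
At the end, for the whole second after the job is handed in: The wide bar rest hangs still and upright (legs within 17 degrees of straight down), its bar borne by both hooks: middle of the bar within 15 mm (to and fro) and 8 mm (height) of the line between the hooks' seats, within 30 mm of midway sideways, and the bar parallel to that line within 0.1 rad (x of wide_rest in the frame of left_hook between -0.015 and 0.015 m and z of wide_rest in the frame of left_hook between -0.008 and 0.008 m and y of wide_rest in the frame of left_hook between -0.105 and -0.045 m and angle between the y axis of wide_rest and the y axis of left_hook, either way round below 0.1 rad and contact force between wide_rest and left_hook above 0.3 N and contact force between wide_rest and right_hook above 0.3 N and angle between wide_rest's own z axis and vertical below 0.3 rad and linear speed of wide_rest below 0.03 m/s and angular speed of wide_rest below 0.3 rad/s); the robot touches nothing.
It fails at once if the narrow bar rest is moved by more than 30 mm (distance of narrow_rest from where it was at the start of the episode above 0.03 m).
It also fails if it takes over 38 s, if anything falls off the work surface, if the arm or the gripper's body presses on something with over 40 N, if the wrist force passes 120 N, or if a joint passes its speed limit or range.

## Robot

A 6-joint arm with a two-finger parallel gripper is mounted at the origin on a cart in front of the work surface, level with it; the furniture and walls round the work are solid. World frame = base frame: x ahead of the robot, y to its left, z up, the work surface at z = 0. Lengths are in mm, angles in rad, forces in N, time in s.
With the tool pointing down it reaches from about 350 to 800 mm from the base axis. Payload 7.3 kg.
Tool frame: the origin (TCP) lies midway between the tips of the shut fingers; the grasp point (between the pads) lies 19 mm behind it (ctrl.grip_point_offset is the distance from the TCP to the grasp point, in mm); y points along the fingers, z is the direction in which the jaws open and shut, and the axes are right-handed (so a half turn about y gives the same grasp; the last joint's range is limited). The gripper opens to 85 mm and grips with 20 to 120 N. Pads are 22 mm wide; open, the fingers measure 114 mm over their backs; the gripper's body (76 mm by 85 mm) begins 54 mm behind the grasp point. The pads swing forward as they close: fully open they stand 13 mm farther back than shut.
Start: joints at [1.2, 0.342, 1.524, -0, 1.275, -0.146], TCP at [117.012, 511.813, 231.322] pointing down, gripper open.
Joint ranges: [-2.53, 2.53], [-0.77, 2.02], [0.04, 2.7], [-1, 4.14], [0.28, 2.66], [-3.11, 3.11]. Speed limits (rad/s): [2.57, 2.57, 3.14, 3.14, 3.14, 3.14].

## Interface

Orientations are given as a unit quaternion [x, y, z, w].
In Python, from cell import status, vision, ctrl gives the robot as it stands. The module is installed in compiled form; this text tells all that it offers.
- The arm moves only by the shell command python3 -m handwheel 'ROWS' [OPENING] [FORCE]. ROWS is JSON, a list of rows, each a list of 6 numbers: the shift along the tool's x, y, z scaled (see below), then the turn, a rotation vector about the tool's x, y, z scaled (see below). A call has 1 to 10 rows; each row is the pose to reach, as a shift and turn from the pose measured when the call began, along the tool's axes at that moment, turning the shorter way round; what a row does not reach only later rows make up. The controller multiplies each number of a shift by 400 mm and each number of a turn by pi rad. A row lasts 1/8 s, in which the tool goes at most 62.5 mm and 10.7 degrees, less where a joint would pass 70% of its speed; a pose out of reach is approached as far as the arm can. A call with a number of a shift or a turn outside -1 to 1 is refused whole. A call with a gripper value outside its range is refused whole. OPENING is the closure, from -1 (fully open) to 1 (shut), so that 0 is half open, set as the call begins (- or left out, the last holds). The fingers move at their own pace and stop on an object; FORCE is the grip in N (left out, the last holds). Time passes only in rows, so rows that repeat a pose let the fingers close. It gives the time, the measured TCP pose, the force and the opening at its end, in the units of the state.
- status.get_state(): the state, without advancing time (a new reading comes with each control period).
- vision.camera(name): name is "scene" or "side" or "wrist"; returns the picture (400x640x3 uint8, blue, green, red); there is no depth.
- vision.camera_model(name): a dict with "fx", "fy", "cx", "cy" (pixels), "distortion" ([k1, k2, p1, p2, k3] as OpenCV has them; the pictures are not rectified), "rvec" (rotation vector, rad) and "tvec" (3), from world to camera coordinates, as OpenCV has them. Camera axes: x right, y down, z forward; pixel columns grow to the right and rows downward; lengths in mm; the calibration is good to about 2 mm. A picture is of the moment at which its call begins: read the wrist's pose just before it. camera_model takes no time and is no camera call; for the wrist camera it gives the pose at the moment of the call.
- ctrl.hand_in(): hands the job in, once; it reports no verdict.
Trained networks look in the newest picture that a camera, given by its name, has taken for a name from the list of things; names that differ only in an ending like _2 or _b are one class to them, and where a whole thing is asked for, a point or a joint stands for the part that bears it (a point fixed in the world has none). Each returns a list of dicts, best first, with "score" (0 to 1); they miss things now and then, are a little off and sometimes report something else, mostly with a low value. They report only what shows in the picture. A call takes as long as a camera call.
- vision.spot_in(thing, camera): "location" ([x, y, z] in mm, in world coordinates, good to about 4 mm: the middle of the surface that is visible of it).
- vision.tip_of(thing, camera): "location" ([x, y, z] in mm, in world coordinates, good to about 4 mm: a listed point, or the origin of a listed thing).
The state is a dict: "time": time; "joints": joint angles; "dq": joint speeds; "joint_efforts": joint torques, N m; "tool_pos": TCP position; "orientation": TCP orientation; "force": force on the tool from outside, world axes, zero at the start; "torque": the same for the moment, N m; "finger_gap": opening from 0.0 (shut) to 1.0 (fully open).
Only numpy, scipy, OpenCV 4.12 (cv2) and the standard library are available. Lean on these libraries where they do the work, as an engineer would, in place of code of your own. Each camera call takes 0.05 s, during which the arm holds its last target. There are 200 camera calls.

## Working session

There is one attempt and no reset: what is moved stays moved. The work goes in short steps, Python scripts to look and compute and a shell command to move; the robot and the scene stay as the last step left them, time stands still between calls to the robot, and variables do not carry over. Pictures are saved under pics/ and viewed, about 8 in all and at most 12, crops included, and the job is handed in when it is done.

```bash
mkdir -p pics
cat > h.py <<'E'
import numpy as np, cv2
from cell import status, vision, ctrl
from scipy.spatial.transform import Rotation as R
def proj(P,name):
    m=vision.camera_model(name)
    K=np.array([[m['fx'],0,m['cx']],[0,m['fy'],m['cy']],[0,0,1.]])
    return cv2.projectPoints(np.float64(P).reshape(-1,1,3),np.float64(m['rvec']),np.float64(m['tvec']),K,np.float64(m['distortion']))[0].reshape(-1,2)
def ray(px,name):
    m=vision.camera_model(name)
    K=np.array([[m['fx'],0,m['cx']],[0,m['fy'],m['cy']],[0,0,1.]])
    u=cv2.undistortPoints(np.float64(px).reshape(-1,1,2),K,np.float64(m['distortion'])).reshape(-1,2)
    Rm=cv2.Rodrigues(np.float64(m['rvec']))[0]
    o=-Rm.T@np.float64(m['tvec']).ravel()
    d=np.c_[u,np.ones(len(u))]@Rm
    return o,d/np.linalg.norm(d,axis=1)[:,None]
def atz(px,name,z):
    o,d=ray(px,name); return o+d*((z-o[2])/d[:,2])[:,None]
def shift(target_tcp):   # world mm -> tool units
    s=status.get_state(); r=R.from_quat(s['orientation'])
    return r.inv().apply(np.array(target_tcp)-s['tool_pos'])/400
E
python3 - <<'E'
from h import *
np.set_printoptions(precision=3,suppress=True)
s=status.get_state();print(s['time'],s['tool_pos'],R.from_quat(s['orientation']).as_matrix(),s['finger_gap'])
ims=[]
for c in ['scene','side']:
    ims.append(vision.camera(c))
    for t in ['wide_rest','narrow_rest','left_hook','right_hook']:
        for r in vision.tip_of(t,c)[:3]: print(c,t,round(r['score'],2),np.round(r['location']), proj([r['location']],c).round())
    cv2.imwrite(f'pics/{c}0.png',ims[-1])
print(status.get_state()['time'])
E
```

```text
0.0 [116.839 511.43  230.608] [[ 0.975 -0.001  0.223]
 [-0.223 -0.001  0.975]
 [-0.    -1.    -0.002]] 0.9962739936048864
scene wide_rest 0.79 [430. -48.  71.] [[302. 241.]]
scene narrow_rest 0.54 [654. 338.  77.] [[259. 174.]]
scene left_hook 0.47 [580. 109. 174.] [[293. 176.]]
scene right_hook 0.48 [561. -38. 174.] [[326. 192.]]
side wide_rest 0.62 [431. -49.  77.] [[288. 243.]]
side narrow_rest 0.67 [655. 334.  72.] [[288. 185.]]
side left_hook 0.7 [580. 111. 175.] [[306. 176.]]
side left_hook 0.56 [653. 336.  76.] [[287. 183.]]
side right_hook 0.58 [558. -42. 171.] [[331. 196.]]
0.5
```

View pics/scene0.png

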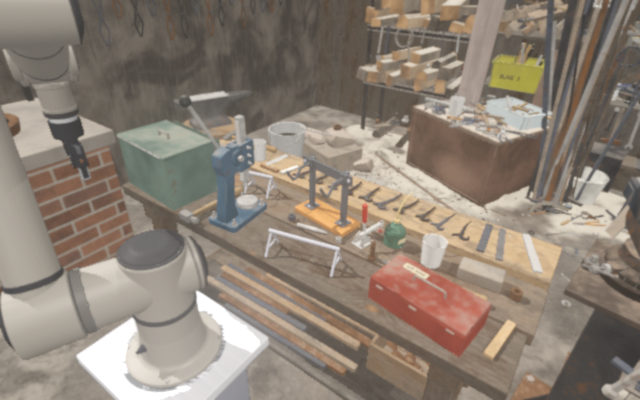

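View pics/side0.png

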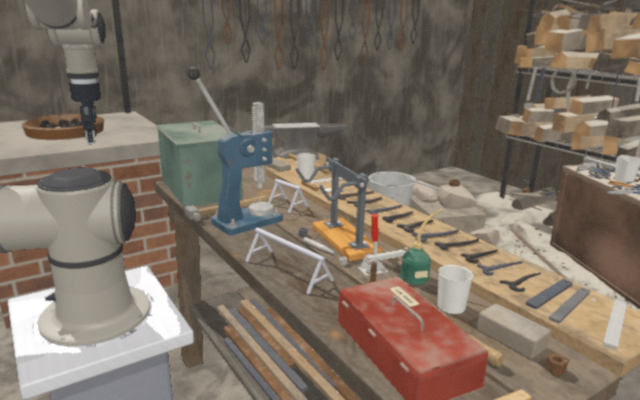

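The scene view shows the white wide rest with its bar from about (268,233) to (340,249). The narrow rest is at (258,178), and the rack on its orange base is at (328,200). A blue press stands at (235,190), between the gripper and the rests. The side view agrees. I'll zoom in on the bar ends and the hooks.

Run:
```python
from h import *
np.set_printoptions(precision=0,suppress=True)
a=cv2.imread('pics/scene0.png')[150:280,200:400]; b=cv2.imread('pics/side0.png')[130:300,200:400]
f=lambda i:cv2.resize(i,None,fx=4,fy=4,interpolation=cv2.INTER_CUBIC)
a=f(a);b=f(b)
cv2.imwrite('pics/cropA.png',a[:, :800]);cv2.imwrite('pics/cropB.png',b[:600])
print(atz([[212,225],[265,208],[240,228]],'scene',0)); print(atz([[218,147],[248,145]],'scene',250))
```

```text
[[383. 308.   0.]
 [574. 238.   0.]
 [429. 220.   0.]]
[[475. 339. 250.]
 [548. 275. 250.]]
```

View pics/cropA.png

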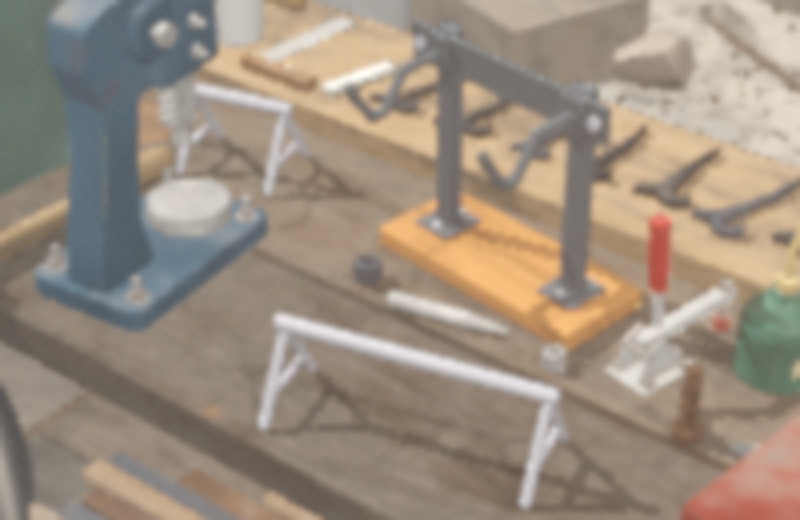

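View pics/cropB.png

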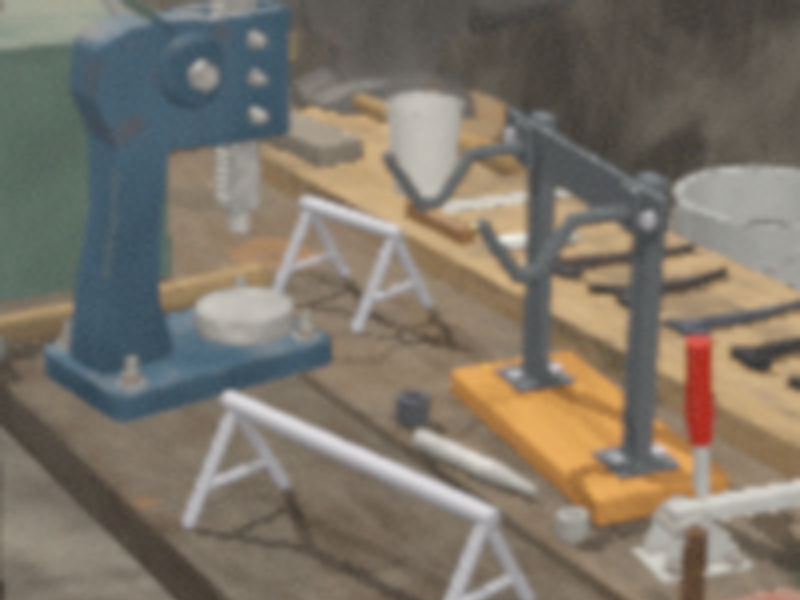

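```bash
cat > m.py <<'E'
from h import *
def tri(pa,pb,ca='scene',cb='side'):
    o1,d1=ray([pa],ca);o2,d2=ray([pb],cb);d1=d1[0];d2=d2[0]
    t=np.linalg.lstsq(np.c_[d1,-d2],o2-o1,rcond=None)[0]
    p,q=o1+t[0]*d1,o2+t[1]*d2
    return (p+q)/2,np.linalg.norm(p-q)
def s4(p,off): return (np.array(p)+.5)/4-.5+off
E
python3 - <<'E'
from m import *
np.set_printoptions(precision=1,suppress=True)
A=np.array([200,150]);B=np.array([200,130])
for n,a,b in [('L',(278,319),(228,399)),('R',(555,393),(493,514))]:
    pa,pb=s4(a,A),s4(b,B)
    print(n,tri(pa,pb),atz([pa],'scene',74),atz([pb],'side',74))
# hook seats (underside bottoms), tips
for n,a,b in [('hookLbottom',(378,117),(432,204)),('hookLtip',(352,90),(391,158)),('hookRbottom',(508,184),(526,276)),('hookRtip',(484,156),(486,225)),
  ('railL',(440,35),(540,118)),('railR',(600,92),(652,180)),('presstop',(50,5),(75,40)),('presshead',(205,10),(285,12))]:
    print(n,tri(s4(a,A),s4(b,B)))
print('knob',tri((183,101),(193,73)))
E
```

```text
L (array([406. ,  63.7,  75.6]), np.float64(2.157163804072363)) [[409.1  65.9  74. ]] [[406.   65.4  74. ]]
R (array([ 461.4, -155.3,   75.5]), np.float64(0.5752380885174315)) [[ 463.5 -154.2   74. ]] [[ 462.7 -153.2   74. ]]
hookLbottom (array([583.5, 106.2, 163.3]), np.float64(1.0758390674733347))
hookLtip (array([551.1, 106.7, 201.3]), np.float64(0.10781805642768404))
hookRbottom (array([559.6, -41.8, 163.8]), np.float64(0.524711249643502))
hookRtip (array([530.9, -38.4, 201. ]), np.float64(0.1788152604898187))
railL (array([668.1, 104.1, 210.3]), np.float64(7.377142162959073))
railR (array([626.5, -78.4, 227. ]), np.float64(3.4002889763252346))
presstop (array([415.5, 302.6, 261.3]), np.float64(13.507015930116344))
presshead (array([519.8, 219.7, 266.9]), np.float64(35.95623090561127))
knob (array([355.6, 318. , 438. ]), np.float64(1.2017458196171291))
```

The two views agree: the bar's middle is at about (435,-45,75), yawed +14°. The hooks are yawed about -8°. I'll swing past the press on the inside, keeping clear of its lever knob at (356,318,438).

```bash
python3 -m handwheel '[[0.07,0,-0.1,0,0.044,0],[0.14,0,-0.2,0,0.088,0],[0.21,0,-0.3,0,0.13,0],[0.28,0,-0.4,0,0.175,0],[0.40,0,-0.49,0,0.22,0],[0.52,0,-0.575,0,0.26,0],[0.645,0,-0.66,0,0.305,0],[0.769,0,-0.75,0,0.349,0],[0.769,0,-0.75,0,0.349,0],[0.769,0,-0.75,0,0.349,0]]' -1
python3 - <<'E'
from h import *
s=status.get_state();print(s['tool_pos'],R.from_quat(s['orientation']).as_matrix().round(3),shift([435,-45,200]))
E
```

```text
time: 1.75
tool_pos: [349.6, 150.8, 231.2]
orientation: [0.558, -0.434, 0.434, -0.558]
force: [0.4, -0.2, 0.2]
finger_gap: 0.999
[349.63491433 150.77047689 231.18299725] [[ 0.247 -0.001  0.969]
 [-0.969  0.     0.247]
 [-0.    -1.    -0.001]] [0.52697614 0.07766882 0.08616298]
```

```bash
python3 -m handwheel '[[0.132,0.02,0.022,0,0,0],[0.264,0.04,0.043,0,0,0],[0.396,0.06,0.065,0,0,0],[0.527,0.078,0.086,0,0,0],[0.527,0.078,0.086,0,0,0],[0.527,0.078,0.086,0,0,0]]' -1
python3 - <<'E'
from h import *
np.set_printoptions(precision=1,suppress=True)
s=status.get_state();print(s['tool_pos'])
im=vision.camera('wrist')
for t in ['wide_rest','left_hook','right_hook']:
    for r in vision.tip_of(t,'wrist')[:2]: print(t,round(r['score'],2),r['location'],proj([r['location']],'wrist'))
print(proj([[406,64,75],[461,-155,75],[435,-45,75]],'wrist'))
cv2.imwrite('pics/w1.png',im)
E
```

```text
time: 2.5
tool_pos: [434.4, -43.3, 199.8]
orientation: [0.559, -0.434, 0.433, -0.559]
force: [0.1, 0.8, -0.4]
finger_gap: 1.001
[434.4 -43.3 199.8]
wide_rest 0.96 [427.7, -47.9, 73.0] [[311.1 195. ]]
right_hook 0.9 [559.2, -39.3, 173.5] [[531.1 277.9]]
[[318.9  48.3]
 [317.8 311.9]
 [320.2 193.9]]
```

View pics/w1.png

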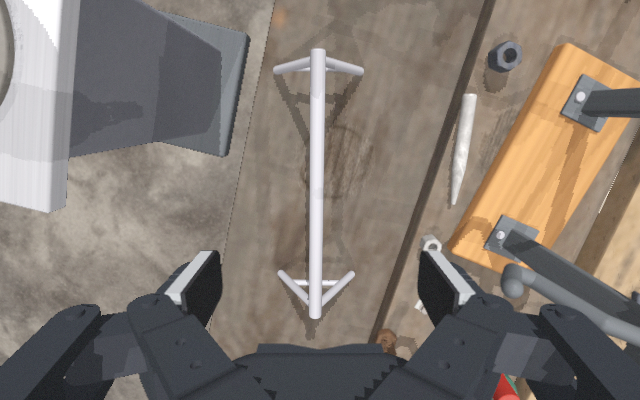

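The wrist view shows the bar from (317.5,48) to (315.5,317), midway between the fingers and square to them. I'll refine its position from this picture.

Run:
```python
from h import *
np.set_printoptions(precision=3,suppress=True)
p=atz([[317.5,49],[315.5,317]],'wrist',77);print(p,np.linalg.norm(p[0]-p[1]))
d=p[0]-p[1];print(np.degrees(np.arctan2(-d[0],d[1])))
c=p.mean(0);print(c)
print(shift([c[0],c[1],74-19+3]))
```

```text
[[ 405.193   62.928   77.   ]
 [ 459.959 -159.54    77.   ]] 229.110269264724
13.829895275887205
[432.576 -48.306  77.   ]
[ 0.01   0.355 -0.008]
```

```bash
python3 -m handwheel '[[0.01,0.1,-0.008,0,0.002,0],[0.01,0.2,-0.008,0,0.002,0],[0.01,0.27,-0.008,0,0.002,0],[0.01,0.32,-0.008,0,0.002,0],[0.01,0.359,-0.008,0,0.002,0],[0.01,0.359,-0.008,0,0.002,0],[0.01,0.359,-0.008,0,0.002,0]]' -1
python3 -m handwheel '[[0,0,0,0,0,0],[0,0,0,0,0,0],[0,0,0,0,0,0],[0,0,0,0,0,0],[0,0,0,0,0,0],[0,0,0,0,0,0],[0,0,0,0,0,0],[0,0,0,0,0,0]]' 1 80
```

```text
time: 3.58
tool_pos: [433.0, -47.9, 57.3]
orientation: [-0.557, 0.435, -0.435, 0.558]
force: [-0.0, -1.1, 0.1]
finger_gap: 1.002
time: 4.58
tool_pos: [433.0, -48.3, 57.5]
orientation: [-0.558, 0.434, -0.435, 0.558]
force: [-0.3, -4.8, 4.9]
finger_gap: 0.109
```

```bash
python3 -m handwheel '[[0,-0.05,0,0,0,0],[0,-0.14,0,0,0,0],[0,-0.24,0,0,0,0],[0,-0.34,0,0,0,0],[0,-0.44,0,0,0,0],[0,-0.5,0,0,0,0],[0,-0.5,0,0,0,0],[0,-0.5,0,0,0,0]]'
python3 - <<'E'
from h import *
np.set_printoptions(precision=1,suppress=True)
s=status.get_state();print(s['tool_pos'],s['finger_gap'],s['force'])
for c in ['scene','side','wrist']:
    im=vision.camera(c);cv2.imwrite(f'pics/{c}2.png',im)
    for t in ['wide_rest','left_hook','right_hook']:
        for r in vision.tip_of(t,c)[:2]: print(c,t,round(r['score'],2),np.array(r['location']),proj([r['location']],c))
a=cv2.imread('pics/scene2.png')[100:250,200:400];b=cv2.imread('pics/side2.png')[100:250,200:400]
cv2.imwrite('pics/duo2.png',np.vstack([cv2.resize(i,(400*1,300)) for i in (a,b)]))
E
```

```text
time: 5.58
tool_pos: [431.6, -47.6, 255.5]
orientation: [0.558, -0.436, 0.434, -0.557]
force: [-0.1, 0.3, -5.2]
finger_gap: 0.109
[431.6 -47.6 255.5] 0.10935621056494645 [-0.1  0.3 -5.2]
scene wide_rest 0.64 [427.4 -47.  266.7] [[301.7 183.8]]
scene left_hook 0.36 [580.8 106.5 176.7] [[293.6 175.4]]
scene right_hook 0.58 [561.7 -41.3 177.3] [[327.  191.6]]
side wide_rest 0.74 [431.1 -47.1 275.7] [[287.3 162.8]]
side left_hook 0.76 [582.8 110.4 175.2] [[306.5 176.3]]
side right_hook 0.77 [558.3 -43.1 175.2] [[331.2 194.5]]
wrist wide_rest 0.67 [427.  -45.5 272.6] [[308.8 262.1]]
wrist left_hook 0.87 [581.7 109.6 178. ] [[608.8  30.4]]
wrist right_hook 0.75 [556.5 -42.3 172.7] [[483.6 236.9]]
```

View pics/duo2.png

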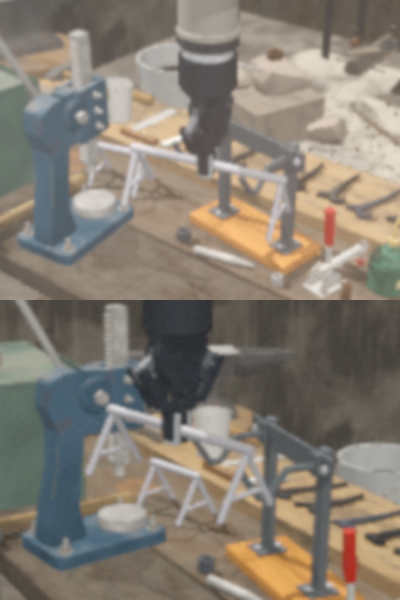

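View pics/wrist2.png

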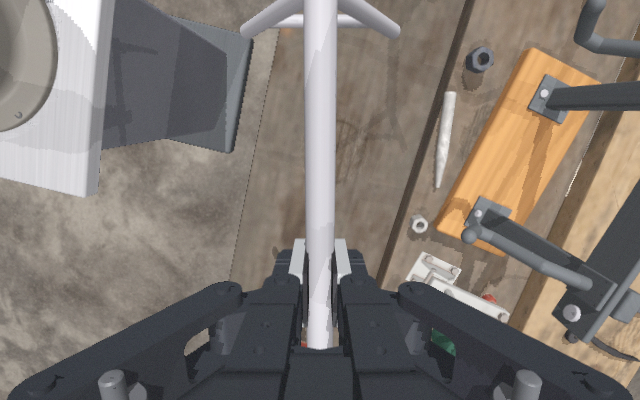

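The rest is held level, and its bar lines up with the tool (wrist view, bar centred at x≈320). I'll rotate it in place, rise a little, then move over the hooks' seat midpoint at about (570,34).

```bash
python3 -m handwheel '[[0,-0.02,0,0,0.03,0],[0,-0.05,0,0,0.07,0],[0,-0.05,0.02,0,0.1,0],[-0.015,-0.05,0.07,0,0.124,0],[-0.04,-0.05,0.15,0,0.124,0],[-0.07,-0.05,0.24,0,0.124,0],[-0.095,-0.05,0.32,0,0.124,0],[-0.11,-0.05,0.37,0,0.124,0],[-0.1135,-0.05,0.385,0,0.124,0],[-0.1135,-0.05,0.385,0,0.124,0]]'
python3 -m handwheel '[[0,0,0,0,0,0],[0,0,0,0,0,0]]'
python3 - <<'E'
from h import *
np.set_printoptions(precision=2,suppress=True)
s=status.get_state();M=R.from_quat(s['orientation']).as_matrix();print(s['tool_pos'],M,s['force'])
for c in ['scene','side','wrist']:
    im=vision.camera(c);cv2.imwrite(f'pics/{c}3.png',im)
    for t in ['wide_rest','left_hook','right_hook']:
        for r in vision.tip_of(t,c)[:2]: print(c,t,round(r['score'],2),np.array(r['location']),proj([r['location']],c))
E
```

```text
time: 7.42
tool_pos: [570.8, 33.3, 277.2]
orientation: [0.463, -0.534, 0.535, -0.463]
force: [-0.3, -0.0, -5.1]
finger_gap: 0.107
time: 7.68
tool_pos: [570.4, 32.9, 277.4]
orientation: [0.463, -0.534, 0.535, -0.463]
force: [0.3, -0.4, -4.1]
finger_gap: 0.108
[570.38  32.88 277.44] [[-0.14  0.    0.99]
 [-0.99 -0.   -0.14]
 [ 0.   -1.    0.  ]] [ 0.33 -0.41 -4.15]
scene wide_rest 0.8 [570.4  32.5 289.9] [[309.96 150.99]]
scene left_hook 0.47 [580.7 107.8 172.4] [[293.25 176.49]]
scene right_hook 0.66 [559.  -38.7 176.4] [[325.79 191.97]]
side wide_rest 0.71 [568.7  33.7 294.4] [[318.64 140.09]]
side left_hook 0.58 [581.5 110.2 175.4] [[306.15 176.28]]
side right_hook 0.83 [558.9 -41.6 175. ] [[331.06 194.32]]
wrist wide_rest 0.83 [567.5  34.6 290. ] [[311.5  266.27]]
wrist right_hook 0.28 [568.7  35.3 287.1] [[314.11 261.5 ]]
```

View pics/wrist3.png

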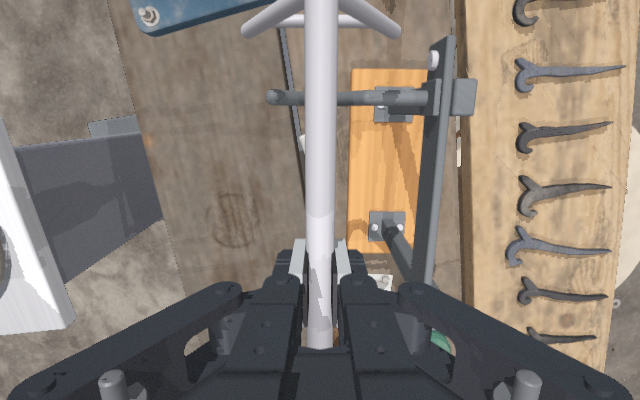

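The bar lies between the left hook's tip at (272,97) and the rail at (430,95), and nearly parallel to the rail. Before lowering, I'll check the tip and the rail edges against the model.

Run:
```python
from h import *
np.set_printoptions(precision=1,suppress=True)
p=atz([[272,97]],'wrist',202);print('tip L',p)
q=atz([[444,40],[424,200]],'wrist',215);d=q[0]-q[1];print('rail',q,np.degrees(np.arctan2(-d[0],d[1])))
b=atz([[320,30],[320,200]],'wrist',294);d=b[0]-b[1];print('bar',b,np.degrees(np.arctan2(-d[0],d[1])))
print(proj([[581.5,109.3,175],[559,-41,175]],'wrist'))
```

```text
tip L [[551.7 110.8 202. ]]
rail [[656.6 127.2 215. ]
 [638.8  33.6 215. ]] -10.728852914704763
bar [[584.2 125.  294. ]
 [575.5  64.4 294. ]] -8.211656444587263
[[319.1  94.3]
 [318.3 286.7]]
```

```bash
python3 -m handwheel '[[0,0.03,0,0,0,0],[0,0.08,0,0,0,0],[0,0.13,0,0,0,0],[0,0.18,0,0,0,0],[0,0.22,0,0,0,0],[0,0.24,0,0,0,0],[0,0.25,0,0,0,0],[0,0.25,0,0,0,0],[0,0.25,0,0,0,0]]'
python3 - <<'E'
from h import *
np.set_printoptions(precision=1,suppress=True)
s=status.get_state();print(s['tool_pos'],s['force'],s['torque'])
for c in ['scene','side']:
    im=vision.camera(c);cv2.imwrite(f'pics/{c}4.png',im)
    for t in ['wide_rest','left_hook','right_hook']:
        for r in vision.tip_of(t,c)[:1]: print(c,t,round(r['score'],2),np.array(r['location']))
a=cv2.imread('pics/scene4.png')[110:235,240:400];b=cv2.imread('pics/side4.png')[110:235,240:400]
cv2.imwrite('pics/duo4.png',np.vstack([cv2.resize(i,(384,300)) for i in (a,b)]))
E
```

```text
time: 9.4
tool_pos: [571.2, 33.2, 177.8]
orientation: [0.463, -0.534, 0.535, -0.463]
force: [0.8, 0.1, -4.7]
finger_gap: 0.108
[571.2  33.2 177.8] [ 0.8  0.1 -4.7] [ 0. -0. -0.]
scene wide_rest 0.79 [567.6  32.9 188.4]
scene left_hook 0.62 [582.8 107.4 171. ]
scene right_hook 0.56 [558.5 -38.5 179.9]
side wide_rest 0.7 [570.9  36.4 194.4]
side left_hook 0.48 [581.8 110.7 174.7]
side right_hook 0.7 [558.5 -40.7 175.7]
```

View pics/duo4.png

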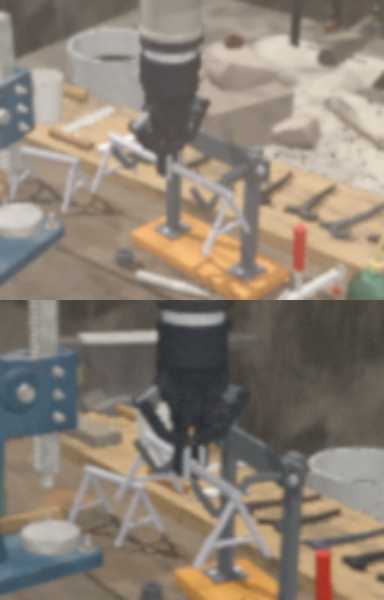

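The bar is over both hooks, behind their tips, with no contact yet. I'll go down in small steps and watch the force.

```bash
python3 -m handwheel '[[0,0.01,0,0,0,0],[0,0.02,0,0,0,0],[0,0.03,0,0,0,0],[0,0.036,0,0,0,0],[0,0.036,0,0,0,0],[0,0.036,0,0,0,0]]'
```

```text
time: 10.55
tool_pos: [570.9, 33.3, 163.0]
orientation: [0.463, -0.534, 0.535, -0.463]
force: [0.2, 0.3, -5.1]
finger_gap: 0.106
```

```bash
python3 -m handwheel '[[0,0.003,0,0,0,0],[0,0.005,0,0,0,0],[0,0.005,0,0,0,0],[0,0.005,0,0,0,0]]'
```

```text
time: 11.05
tool_pos: [571.0, 33.2, 161.0]
orientation: [0.463, -0.534, 0.535, -0.463]
force: [-0.1, -0.1, -4.8]
finger_gap: 0.109
```

```bash
python3 -m handwheel '[[0,0.003,0,0,0,0],[0,0.005,0,0,0,0],[0,0.005,0,0,0,0],[0,0.005,0,0,0,0]]'
```

```text
time: 11.55
tool_pos: [571.0, 33.2, 159.0]
orientation: [0.463, -0.534, 0.535, -0.463]
force: [-0.0, -0.2, -4.2]
finger_gap: 0.111
```

```bash
python3 -m handwheel '[[0,0.002,0,0,0,0],[0,0.003,0,0,0,0],[0,0.003,0,0,0,0],[0,0.003,0,0,0,0]]'
```

```text
time: 12.05
tool_pos: [571.1, 33.3, 158.4]
orientation: [0.463, -0.534, 0.535, -0.463]
force: [-2.2, -0.4, 4.9]
finger_gap: 0.112
```

Contact came at TCP z≈158.5, as predicted. I'll press lightly and hold, then check.

```bash
python3 -m handwheel '[[0,0.002,0,0,0,0],[0,0.002,0,0,0,0],[0,0.002,0,0,0,0],[0,0.002,0,0,0,0]]'
python3 - <<'E'
from h import *
np.set_printoptions(precision=2,suppress=True)
s=status.get_state();print(s['tool_pos'],s['force'],s['torque'])
for c in ['scene','side','wrist']:
    im=vision.camera(c);cv2.imwrite(f'pics/{c}5.png',im)
    for t in ['wide_rest','left_hook','right_hook']:
        for r in vision.tip_of(t,c)[:1]: print(c,t,round(r['score'],2),np.array(r['location']))
a=cv2.imread('pics/scene5.png')[110:235,240:400];b=cv2.imread('pics/side5.png')[110:235,240:400]
w=cv2.resize(cv2.imread('pics/wrist5.png')[0:300,150:534],(400,312))
v=np.vstack([cv2.resize(i,(384,300)) for i in (a,b)]);o=np.zeros((600,784,3),np.uint8);o[:,:384]=v;o[:312,384:]=w
cv2.imwrite('pics/trio5.png',o)
E
```

```text
time: 12.55
tool_pos: [571.1, 33.2, 158.4]
orientation: [0.463, -0.534, 0.535, -0.463]
force: [-4.1, -0.1, 6.3]
finger_gap: 0.107
[571.13  33.23 158.41] [-4.09 -0.09  6.31] [-0.05  0.64 -0.01]
scene wide_rest 0.61 [566.1  32.8 170.5]
scene left_hook 0.36 [582.7 106.8 171.9]
scene right_hook 0.55 [559.  -44.2 176.9]
side wide_rest 0.76 [570.6  35.2 175.2]
side left_hook 0.48 [580.1 107.7 175.5]
side right_hook 0.78 [558.9 -38.9 175. ]
wrist wide_rest 0.64 [570.5  34.9 174.7]
```

View pics/trio5.png

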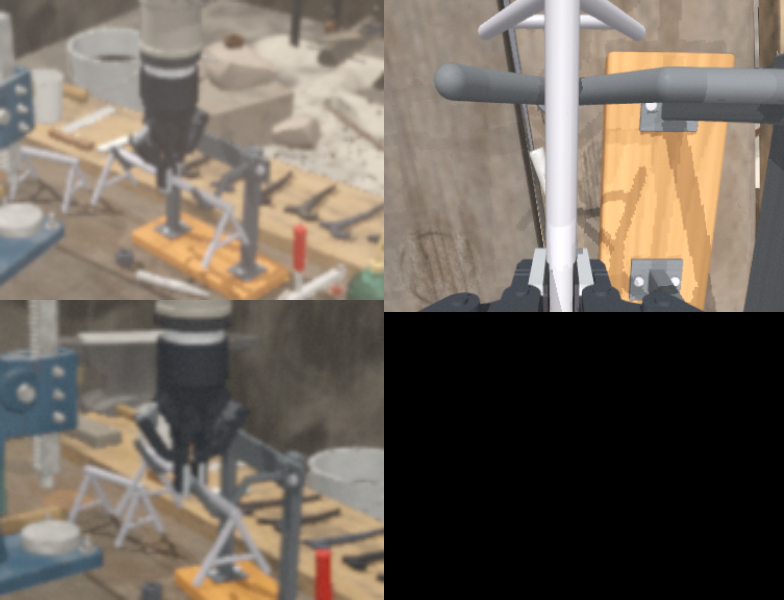

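Both hooks share the load: there is almost no moment about x or z (-0.05 and -0.01 N m) under about 11 N of unloading. Fx of -4 N says the bar is slightly on the rail side, so I'll ease 1.5 mm toward the tips and hold.

```bash
python3 -m handwheel '[[0,0,-0.004,0,0,0],[0,0.001,-0.004,0,0,0],[0,0.001,-0.004,0,0,0],[0,0.001,-0.004,0,0,0],[0,0.001,-0.004,0,0,0],[0,0.001,-0.004,0,0,0]]'
python3 -c "
from h import *
s=status.get_state();print(s['force'],s['torque'])"
```

```text
time: 13.9
tool_pos: [570.2, 33.4, 158.5]
orientation: [0.462, -0.533, 0.536, -0.464]
force: [1.1, -0.9, 6.1]
finger_gap: 0.109
[ 1.1332574  -0.89325341  6.10855994] [-0.0308188  -0.10459131 -0.09040776]
```

Fx is now near zero, so the bar is centred and carried by both hooks. I'll release it.

```bash
python3 -m handwheel '[[0,0,0,0,0,0],[0,0,0,0,0,0],[0,0,0,0,0,0],[0,0,0,0,0,0],[0,0,0,0,0,0],[0,0,0,0,0,0]]' -0.3
python3 -c "
from h import *
s=status.get_state();print(s['force'],s['torque'])"
```

```text
time: 14.65
tool_pos: [570.1, 33.4, 158.5]
orientation: [0.462, -0.533, 0.536, -0.464]
force: [-0.3, -0.2, 0.4]
finger_gap: 0.651
[-0.26453857 -0.24486039  0.44218988] [-0.02748793 -0.01830914  0.02824875]
```

```bash
python3 -m handwheel '[[0,-0.03,0,0,0,0],[0,-0.08,0,0,0,0],[0,-0.15,0,0,0,0],[0,-0.22,0,0,0,0],[0,-0.29,0,0,0,0],[0,-0.3,0,0,0,0],[0,-0.3,0,0,0,0],[0,-0.3,0,0,0,0]]'
python3 - <<'E'
from h import *
np.set_printoptions(precision=1,suppress=True)
print(status.get_state()['force'])
for k in range(2):
  for c in ['scene','side','wrist']:
    im=vision.camera(c);cv2.imwrite(f'pics/{c}6.png',im)
    for t in ['wide_rest','left_hook','right_hook','narrow_rest']:
        for r in vision.tip_of(t,c)[:1]: print(c,t,round(r['score'],2),np.array(r['location']))
a=cv2.imread('pics/scene6.png')[110:235,240:400];b=cv2.imread('pics/side6.png')[110:235,240:400]
w=cv2.resize(cv2.imread('pics/wrist6.png')[0:400,100:600],(400,320))
v=np.vstack([cv2.resize(i,(384,300)) for i in (a,b)]);o=np.zeros((600,784,3),np.uint8);o[:,:384]=v;o[:320,384:]=w
cv2.imwrite('pics/trio6.png',o)
E
```

```text
time: 15.65
tool_pos: [569.2, 33.5, 277.2]
orientation: [0.463, -0.534, 0.535, -0.463]
force: [1.1, -0.3, 0.0]
finger_gap: 0.649
[ 1.1 -0.3  0. ]
scene wide_rest 0.76 [567.5  32.8 172.9]
scene left_hook 0.57 [581.3 108.3 171.2]
scene right_hook 0.42 [558.5 -39.6 174.1]
scene narrow_rest 0.71 [652.7 337.9  76.9]
side wide_rest 0.76 [566.1  34.8 177.7]
side left_hook 0.6 [584.2 109.3 176.3]
side right_hook 0.68 [557.1 -36.5 173.7]
side narrow_rest 0.76 [653.  335.7  70.5]
wrist wide_rest 0.59 [568.6  35.3 171.8]
wrist left_hook 0.83 [579.8 108.8 177.9]
wrist right_hook 0.85 [559.8 -42.8 171.7]
scene wide_rest 0.37 [652.8 339.6  76.2]
scene left_hook 0.53 [581.9 110.3 171.3]
scene right_hook 0.64 [560.7 -41.9 177.5]
scene narrow_rest 0.53 [649.6 336.3  71.1]
side wide_rest 0.42 [654.4 336.5  73.9]
side left_hook 0.47 [581.9 110.7 174.9]
side right_hook 0.82 [558.8 -44.5 173.5]
side narrow_rest 0.74 [652.1 335.5  74.7]
wrist wide_rest 0.8 [566.4  38.2 173.4]
wrist left_hook 0.78 [579.7 112.5 181.4]
wrist right_hook 0.73 [556.1 -40.2 174.1]
```

View pics/trio6.png

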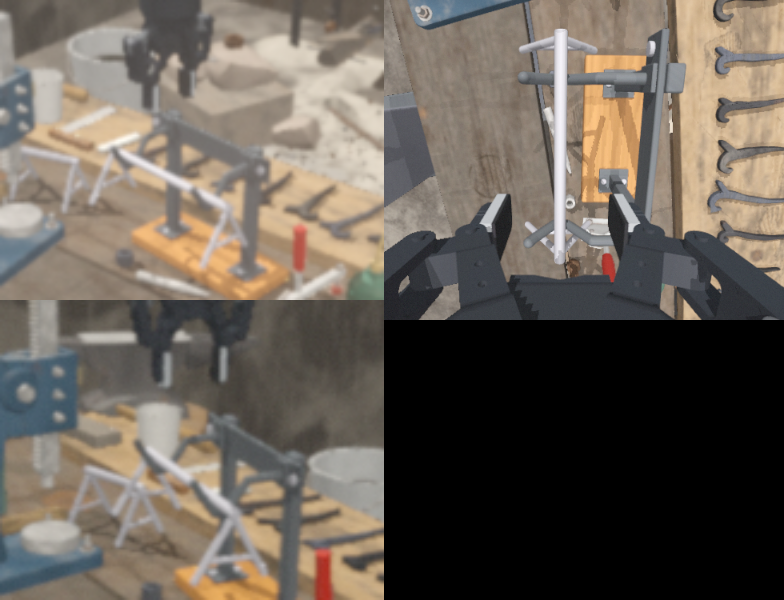

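The rest hangs upright in both hooks and the gripper is clear of it. I'll let it settle for a second and hand in.

```bash
python3 -m handwheel '[[0,0,0,0,0,0],[0,0,0,0,0,0],[0,0,0,0,0,0],[0,0,0,0,0,0],[0,0,0,0,0,0],[0,0,0,0,0,0],[0,0,0,0,0,0],[0,0,0,0,0,0]]'
python3 - <<'E'
from h import *
a=cv2.imread('pics/wrist6.png')
for c in ['side']:
    b=cv2.imread('pics/side6.png');i=vision.camera(c);print(cv2.absdiff(i,b)[150:240,280:360].mean())
    print([ (r['score'],r['location']) for r in vision.tip_of('wide_rest',c)])
print(ctrl.hand_in())
E
```

```text
time: 18.15
tool_pos: [569.7, 33.5, 278.5]
orientation: [0.462, -0.533, 0.535, -0.464]
force: [0.1, 0.6, 0.0]
finger_gap: 0.651
1.3697222222222223
[(0.93, [569.0, 35.9, 175.2])]
the job is handed in; nothing more can be done
None
```

The wide bar rest is hanging in both hooks of the rack, and I handed the job in at about 18 s of the 38 s allowed. No verdict is reported.

- **Pick and place:** I gripped it mid-bar, lifted it clear, turned it to line up with the hooks and lowered it until the force showed contact. I eased it about 1 mm towards the hook tips to centre it, and held it there for more than 1 s before letting go. I then backed off straight up.
- **Both hooks bearing:** while I still held it, the side-to-side moment was almost zero under about 11 N of unloading, so the two hooks shared the load evenly.
- **Final position:** the last check put the bar's middle at (569, 36, 175) mm, against a point midway between the seats of about (570, 34, 175) mm. It looked upright and still in the pictures, and there was no force on the gripper.
- **Narrow rest:** it was found where it stood at the start, within the detector's noise of a few mm.
- **Disagreements:** in the second of two checks after release, the scene and side detectors gave the narrow rest's position for the wide one, with low scores (0.37 and 0.42). The wrist camera and the final side check (score 0.93) contradicted them. One rough reading of the rail's edge was about 2.5° off the hook direction; I relied on the hook seats instead, and the bar seated evenly.

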